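# Slide the wide tub onto the cork mat

## Task

The wider, flatter one of the two screw-top tubs is about to be opened and needs a mat under it: slide it across the desk, without lifting or tipping it, until it stands centred on the round cork mat. Leave the taller, narrower tub and the small bottle where they are.

Things in the scene. Friction and masses are not known exactly. Their poses are not given: they have to be found in the camera images.
- tub_wide: the tub to be moved: the wider and flatter of the two round screw-top tubs, milky plastic body with a blue lid, closed, about 0.25 kg, loose. Upright round shape: body 82 mm in diameter up to a height of 40 mm, lid 86 mm in diameter above that, 54 mm high in all. Origin at the centre of its underside, z up; its yaw has no meaning. It starts in one of two places left of the mat, the other tub in the other; sizes tell them apart.
- tub_small: the other screw-top tub, to be left alone: narrower and taller, white body 72 mm in diameter with a black lid 76 mm in diameter, 61 mm high, loose. Origin at the centre of its underside, z up.
- bottle: small white-capped medium bottle, to be left alone: 47 mm in diameter, 95 mm high, loose, standing beyond the mat as seen from the robot. Origin at the centre of its underside, z up.
- mat: the target: plain round cork mat, 130 mm in diameter, fixed flat on the desk, 1 mm thin with nothing for a sliding thing to catch on (things slide over it at desk height). Origin at its centre on the desk, z up. A low wooden crayon holder, fixed, stands to the right of it and nearer to the robot, close to the mat but clear of it; a low wooden tray and a pencil tin lie farther to the right.
Mind the look-alikes: they are no part of the job. Leave any orange or purple look-alike of the tub_wide alone.

How it is judged:
By the outcome, as a careful person would: the job done as asked, in the order asked, and still so for the second after the job is handed in, with the robot touching nothing.
It also fails if it takes over 35 s, if anything falls off the work surface, if the arm or the gripper's body presses on something with over 40 N, if the wrist force passes 120 N, or if a joint passes its speed limit or range.

## Robot

A 7-joint arm with a two-finger parallel gripper is mounted at the origin on a cart in front of the work surface, level with it; the furniture and walls round the work are solid. World frame = base frame: x ahead of the robot, y to its left, z up, the work surface at z = 0. Lengths are in m, angles in degrees, forces in N, time in s.
With the tool pointing down it reaches from about 0.425 to 0.825 m from the base axis. Payload 3.6 kg.
Tool frame: the origin (TCP) lies between the finger pads; the fingertips stand 17 mm ahead of it and the grasp point (between the pads) lies 2 mm behind it (env.nose_length is the distance from the TCP to the fingertips, in m); z points along the fingers, y is the direction in which the jaws open and shut (so a half turn about z gives the same grasp; the last joint's range is limited). The gripper opens to 85 mm and grips with 20 to 120 N. Pads are 22 mm wide; open, the fingers measure 114 mm over their backs; the gripper's body (76 mm by 85 mm) begins 54 mm behind the grasp point. The pads swing forward as they close: fully open they stand 13 mm farther back than shut.
Start: joints at [73.195, 35.231, -0.722, 81.555, 0.464, 63.22, -2.315], TCP at [0.171, -0.627, 0.248] pointing down, gripper open.
Joint ranges: [-178.69, 178.69], [-17.37, 117.87], [-77.05, 75.6], [15.02, 138.74], [-78.02, 258.01], [0.78, 113.62], [-162.83, 162.83]. Speed limits (degrees/s): [159.86, 159.86, 180, 180, 180, 180, 180].

## Interface

Orientations are given as [roll, pitch, yaw] about the fixed x, y, z axes, in that order (R = Rz(yaw) Ry(pitch) Rx(roll)).
In Python, from cell import env, optics gives the robot as it stands. The module is installed in compiled form; this text tells all that it offers.
- The arm moves only by the tool carry_out, never from a script. Its argument "rows" is a list of rows, each a list of 6 numbers: the shift along the tool's x, y, z in m, then the turn, a rotation vector about the tool's x, y, z in rad. In form: [[dx, dy, dz, rx, ry, rz], ...]. A call has 1 to 12 rows; each row is the pose to reach, as a shift and turn from the pose measured when the call began, along the tool's axes at that moment; what a row does not reach only later rows make up. A row lasts 1/8 s, in which the tool goes at most 62.5 mm and 10.7 degrees, less where a joint would pass 70% of its speed; a pose out of reach is approached as far as the arm can. A call with a gripper value outside its range is refused whole. "claw" is the closure in counts, from 0 (fully open) to 255 (shut), set as the call begins (left out, the last holds). The fingers move at their own pace and stop on an object; the grip force is fixed at half the most. Time passes only in rows, so rows that repeat a pose let the fingers close. It gives the time, the measured TCP pose, the force and the opening at its end, in the units of the state.
- env.read_state(): the state, without advancing time (a new reading comes with each control period).
- optics.get_image(name): name is "side" or "top"; returns a dict with "frame" (480x640x3 uint8, blue, green, red), "depth" (480x640 float32, m along the optical axis (not along the pixel's ray), 0 where there is no reading), "camera_matrix" (3x3 intrinsics, pixels), "R" (3x3) and "t" (3): a world point X has camera coordinates R X + t. Camera axes: x right, y down, z forward; pixel columns grow to the right and rows downward; lengths in m; the calibration is good to about 2 mm. A picture is of the moment at which its call begins.
- env.sign_off(): hands the job in, once; it reports no verdict.
The state is a dict: "t": time; "joint_positions": joint angles; "dq": joint speeds; "tau": joint torques, N m; "tool_pos": TCP position; "orientation": TCP orientation; "force": force on the tool from outside, world axes, zero at the start; "wrist_torque": the same for the moment, N m; "gripper_width": finger opening in m.
Only numpy, scipy, OpenCV 4.12 (cv2) and the standard library are available. Lean on these libraries where they do the work, as an engineer would, in place of code of your own. Each camera call takes 0.05 s, during which the arm holds its last target.

## Working session

There is one attempt and no reset: what is moved stays moved. The work goes in short steps, Python scripts to look and compute and a tool call to move; the robot and the scene stay as the last step left them, time stands still between calls to the robot, and variables do not carry over. Pictures are saved under pics/ and viewed, and the job is handed in when it is done.

Besides the shell and the picture viewer there is one more tool, called after "Call:" as name([rows], argument=value, ...), one row to a line, values as JSON. carry_out: Moves the arm, as the interface text tells. Its arguments: {"type":"object","properties":{"rows":{"type":"array","items":{"type":"array","items":{"type":"number"}}},"claw":{"type":"number"}},"required":["rows"]}

```bash
mkdir -p pics; ls; python3 - <<'E'
from cell import env, optics
import cv2
s=env.read_state()
print({k:s[k] for k in ('t','tool_pos','orientation','force','gripper_width')}, env.nose_length)
for n in('top','side'):
    d=optics.get_image(n); cv2.imwrite(f'pics/{n}0.png',d['frame']); print(n,d['camera_matrix'],d['R'],d['t'])
E
```

```text
pics
{'t': 0.0, 'tool_pos': array([ 0.17117959, -0.62631061,  0.24712398]), 'orientation': array([-1.79852611e+02,  1.84970888e-03,  1.52899346e+01]), 'force': array([-0.29471204, -0.31389277,  0.29423353]), 'gripper_width': 0.08501186270297596} 0.017
top [[433.9156641    0.         316.736989  ]
 [  0.         433.9156641  244.52024376]
 [  0.           0.           1.        ]] [[-0.04701378 -0.99889283 -0.00167768]
 [-0.97394206  0.04621237 -0.22203892]
 [ 0.22187062 -0.00880492 -0.97503636]] [0.09016741 0.52119342 0.77708286]
side [[451.472681     0.         320.29208988]
 [  0.         451.472681   248.13131109]
 [  0.           0.           1.        ]] [[-0.80075073 -0.59864387  0.02058626]
 [-0.42508027  0.54370518 -0.72366529]
 [ 0.42202493 -0.58822632 -0.68984401]] [0.48744656 0.20454813 0.83079767]
```

View pics/top0.png

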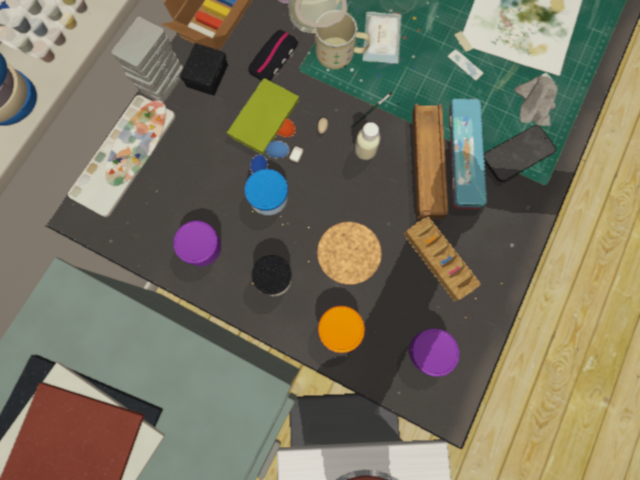

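View pics/side0.png

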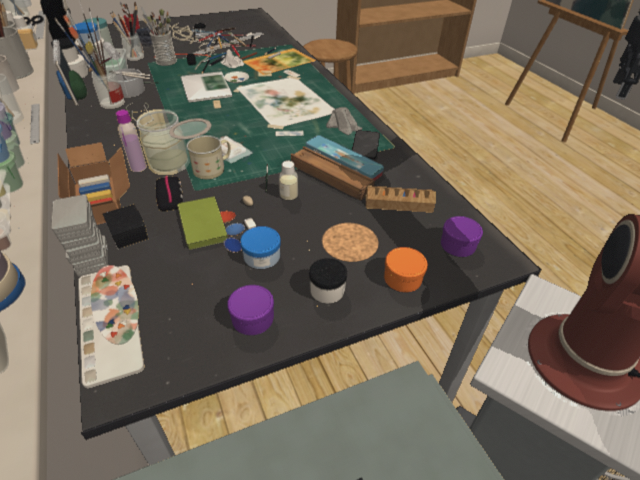

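The top view shows these candidates for the tub:
- Blue lid with a milky body at (266,190). This matches the description.
- Black-lidded tub at (272,274), which is tub_small.
- Purple look-alikes at (197,243) and (435,352).
- Orange look-alike at (341,329).

The mat is at (349,253), the bottle at (368,141) and the crayon holder at (443,259).

```bash
cat > h.py <<'E'
from cell import env, optics
import cv2, numpy as np
def ray(d,uv,z):
    K,R,t=d['camera_matrix'],np.array(d['R']),np.array(d['t'])
    c=-R.T@t; v=R.T@np.linalg.solve(K,[uv[0],uv[1],1.])
    return c+v*(z-c[2])/v[2]
def find(d,lo,hi,z,near=None,amin=150):
    hsv=cv2.cvtColor(d['frame'],cv2.COLOR_BGR2HSV)
    m=cv2.inRange(hsv,np.array(lo),np.array(hi))
    m=cv2.morphologyEx(m,cv2.MORPH_OPEN,np.ones((3,3)))
    out=[]
    for c in cv2.findContours(m,cv2.RETR_EXTERNAL,cv2.CHAIN_APPROX_NONE)[0]:
        if cv2.contourArea(c)<amin: continue
        # metric contour on plane
        P=np.array([ray(d,p[0]+0.0,z)[:2] for p in c],np.float32)
        (cx,cy),r=cv2.minEnclosingCircle(P)
        (u,v),_=cv2.minEnclosingCircle(c)
        out.append((round(u),round(v),round(cx,4),round(cy,4),round(r*2,4),cv2.contourArea(c)))
    return out
B=([98,150,90],[112,255,255]); M=([8,60,120],[20,190,255]); O=([5,200,150],[18,255,255]); P=([130,100,50],[155,255,255])
E
python3 - <<'E'
from h import *
for n in('top','side'):
    d=optics.get_image(n); print(n)
    for nm,c,z in(('blue',B,.054),('mat',M,.001),('orange',O,.054),('purple',P,.054)):
        print(nm,[x for x in find(d,*c,z)])
    if n=='top':
        for nm,uv,z in(('black',(271,271),.061),('bottlecap',(371,130),.095),('bottlebase',(366,155),0),('holder1',(408,230),.03),('holder2',(426,219),.03),('holder3',(480,283),.03),('holder4',(460,299),.03),('trayBL',(420,215),.03)): print(nm,ray(d,uv,z).round(3))
        cv2.imwrite('pics/crop.png',cv2.resize(d['frame'][100:320,180:480],None,fx=2.5,fy=2.5,interpolation=2))
        K=d['camera_matrix'];R=d['R'];t=d['t'];
        for u,v in((443,259),(430,160),(408,230),(271,271),(266,190),(341,329),(197,243),(435,352)):
            zc=d['depth'][v,u]; print(u,v,(R.T@(np.linalg.solve(K,[u,v,1])*zc-t)).round(3))
E
```

```text
top
blue [(264, 182, 0.659, 0.1641, 0.1165, 1496.5)]
mat [(349, 253, 0.519, -0.0004, 0.1337, 3130.5), (443, 258, 0.4994, -0.191, 0.1812, 2335.5), (424, 159, 0.7186, -0.1811, 0.2548, 2533.5), (149, 119, 0.8395, 0.4231, 0.0759, 392.5), (6, 94, 0.9191, 0.7458, 0.1327, 370.0), (184, 30, 1.0638, 0.3494, 0.1117, 342.0), (218, 11, 1.1117, 0.2688, 0.1402, 530.0)]
orange [(344, 334, 0.3549, 0.0238, 0.0789, 335.0)]
purple [(434, 352, 0.3138, -0.139, 0.0919, 1814.5), (197, 244, 0.5403, 0.2966, 0.0973, 1639.0)]
black [0.477 0.154 0.061]
bottlecap [ 0.741 -0.051  0.095]
bottlebase [ 0.732 -0.051  0.   ]
holder1 [ 0.553 -0.119  0.03 ]
holder2 [ 0.574 -0.158  0.03 ]
holder3 [ 0.439 -0.25   0.03 ]
holder4 [ 0.41  -0.207  0.03 ]
trayBL [ 0.583 -0.146  0.03 ]
443 259 [ 0.486 -0.176  0.053]
430 160 [ 0.7   -0.179  0.031]
408 230 [ 0.549 -0.116  0.044]
271 271 [0.477 0.154 0.061]
266 190 [0.642 0.161 0.054]
341 329 [0.363 0.028 0.054]
197 243 [0.54  0.298 0.053]
435 352 [ 0.314 -0.141  0.055]
side
blue [(253, 241, 0.6536, 0.1812, 0.1149, 992.0)]
mat [(116, 329, 0.7326, 0.4792, 0.0622, 193.0), (314, 364, 0.3786, 0.2775, 0.619, 12557.0), (490, 345, 0.1538, 0.0576, 0.3512, 1892.0), (111, 287, 0.8408, 0.4164, 0.0828, 398.5), (4, 278, 1.0325, 0.5425, 0.1191, 238.0), (405, 267, 0.3813, -0.0023, 0.1325, 946.5), (350, 243, 0.5214, 0.0019, 0.1327, 1647.5), (401, 195, 0.5146, -0.2285, 0.1853, 587.5), (207, 167, 1.0053, -0.0118, 0.0912, 184.5), (328, 170, 0.7388, -0.2099, 0.2464, 565.0), (116, 175, 1.1741, 0.1683, 0.2549, 599.0), (85, 154, 1.3241, 0.1678, 0.1443, 635.5), (263, 64, 1.3664, -0.6399, 0.2011, 346.5), (405, 74, 0.9336, -0.9555, 0.477, 1604.5), (490, 169, 0.3698, -0.7607, 1.3688, 34829.5), (330, 48, 1.2698, -0.9513, 0.2458, 808.0), (27, 38, 2.3375, -0.2045, 0.281, 256.5), (413, 16, 1.2665, -1.6244, 0.6704, 1450.5)]
orange []
purple [(251, 309, 0.5341, 0.3173, 0.118, 1815.5), (461, 236, 0.3146, -0.1132, 0.1382, 1263.0)]
```

View pics/crop.png

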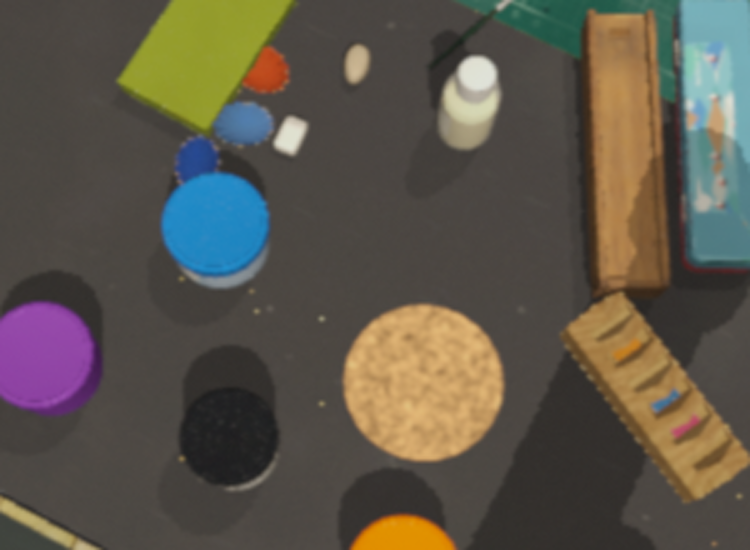

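The close crop confirms the choice: the blue lid on a milky body sits at crop (216,225). I'll check heights around the landing spot behind it.

```bash
python3 - <<'E'
from h import *
d=optics.get_image('top'); K=d['camera_matrix'];R=d['R'];t=d['t']
u,v=np.meshgrid(np.arange(640),np.arange(480)); Z=d['depth']
X=(np.stack([(u-K[0,2])/K[0,0]*Z,(v-K[1,2])/K[1,1]*Z,Z],-1)-t)@R
X[Z==0]=np.nan
def lid(c,h,r):
    m=(abs(X[...,2]-h)<.008)&(np.hypot(X[...,0]-c[0],X[...,1]-c[1])<r)
    m=m.astype(np.uint8); cs=max(cv2.findContours(m,0,1)[0],key=cv2.contourArea)
    P=np.array([ray(d,p[0],h)[:2] for p in cs],np.float32); return cv2.minEnclosingCircle(P)
print('tub',lid((.645,.161),.054,.07)); print('small',lid((.477,.154),.061,.06))
for x in np.arange(.84,.58,-.015):
    r=[]
    for y in np.arange(.36,.09,-.015):
        k=(abs(X[...,0]-x)<.0075)&(abs(X[...,1]-y)<.0075)
        r.append('%3d'%(1000*np.nanmax(X[...,2][k])) if k.any() else '  .')
    print('%.3f'%x,' '.join(r))
# everything max height along the travel
k=(X[...,0]>.1)&(X[...,0]<.85)&(abs(X[...,1])<.5); print('max z',np.nanmax(X[...,2][k]))
E
```

```text
tub ((0.6440313458442688, 0.16256599128246307), 0.04383024945855141)
small ((0.4710914194583893, 0.1546042412519455), 0.03798579424619675)
0.840  13   3   3   2   3   3   2   3   2  19  23  23  22  22  23  22  22  21   3
0.825   2   3   2   4   2   2   1   3   5  21  22  21  22  22  21  22  23   3   4
0.810   3   3   2   2   4   2   2   4  21  22  23  22  24  24  23  22  22  15   3
0.795   3   2   1   3   2   3   2   2  23  23  22  23  21  23  22  22   5  16   3
0.780   2   4   3   2   2   3   4   2  21  22  22  24  23  23  22  14  14  17   4
0.765   3   4   4   3   2   4   3   3   4  20  23  22  23  22  20  13  10   2   2
0.750   3   2   3   2   3   5   2   3   2   2   3  21  22  22   8   7  10  12  14
0.735   2   3   3   2   2   3   3   4   3   3   2  12  21  17  13  11  10  13  13
0.720   2   4   2   1   3   3   3   4   3   3   4  13   7  15   3   1   4  13   5
0.705   2   4   2   4   2   3   5   3   1   2   4  11   5  11   3   3   4   3   3
0.690   4   3   3   3   4   3   2   3   3   3   3   .  52  56  55   3   3   2   3
0.675   2   5   3   3   4   3   3   3   2   2   3  55  58  56  57  57   3   4   3
0.660   3   3   3   2   3   3   4   2   4   4  54  56  56  56  57  56  56   4   2
0.645   2   5   4   3   4   2   3   3   2   3  57  57  58  56  56  56  57   3   3
0.630   3   3   2   3   3   2   3   3   3   2  54  56  57  57  56  56  55   3   3
0.615   3   2   3   3   2   3   4   3   3   2   4  55  57  56  57  56   3   2   3
0.600   3   3   3   3   3   3   3   3   3   3   2   3  53  56  56   2   3   3   3
0.585   2   1  54  56  56  55  52   2   2   3   4   2   2   3   2   3   3   3   3
max z 0.18246339614786275
```

```bash
cat >> h.py <<'E'
from scipy.spatial.transform import Rotation as Ro
def shifts(pts,yaw=None):
    s=env.read_state(); Rt=Ro.from_euler('xyz',s['orientation'],degrees=True); p=np.array(s['tool_pos'])
    print(round(s['t'],2),p.round(4),np.round(s['orientation'],2),np.round(s['force'],1),round(s['gripper_width'],4))
    for q in pts: print((Rt.inv().apply(np.array(q)-p)).round(4))
    if yaw is not None: print('rot',(Rt.inv()*Ro.from_euler('xyz',[180,0,yaw],degrees=True)).as_rotvec().round(3))
E
python3 - <<'E'
from h import *
print(np.degrees(np.arctan2(.1625,.124)))
shifts([(.30,-.52,.26),(.45,-.40,.27),(.55,-.2,.27),(.62,0,.27),(.688,.219,.27)],52.7)
E
```

```text
52.65358288553356
0.25 [ 0.1713 -0.6267  0.2478] [-179.93   -0.     15.29] [ 0.3 -0.8 -0.5] 0.0851
[ 0.1522 -0.069  -0.0122]
[ 0.3286 -0.1452 -0.0221]
[ 0.4778 -0.3117 -0.0218]
[ 0.598  -0.4862 -0.0216]
[ 0.7214 -0.6795 -0.0214]
rot [-0.001 -0.    -0.653]
```

Call:
carry_out([
  [0.05, -0.023, -0.005, 0, 0, 0],
  [0.1, -0.046, -0.01, 0, 0, -0.05],
  [0.15, -0.069, -0.013, 0, 0, -0.1],
  [0.195, -0.088, -0.016, 0, 0, -0.15],
  [0.24, -0.107, -0.018, 0, 0, -0.2],
  [0.285, -0.126, -0.02, 0, 0, -0.25],
  [0.33, -0.145, -0.022, 0, 0, -0.3],
  [0.365, -0.185, -0.022, 0, 0, -0.36],
  [0.4, -0.225, -0.022, 0, 0, -0.42],
  [0.435, -0.265, -0.022, 0, 0, -0.5],
  [0.478, -0.31, -0.022, 0, 0, -0.58],
  [0.478, -0.31, -0.022, 0, 0, -0.653],
], claw=105)

```text
t: 1.75
tool_pos: [0.5537, -0.1934, 0.2704]
orientation: [-179.9, -0.4, 53.6]
force: [0.5, -0.7, 0.5]
gripper_width: 0.0501
```

```bash
python3 - <<'E'
from h import *
shifts([(.62,0,.27),(.688,.219,.27),(.688,.219,.042)],52.7)
E
```

```text
1.75 [ 0.5537 -0.1934  0.2704] [-179.88   -0.36   53.56] [ 0.5 -0.7  0.5] 0.0501
[ 0.195  -0.0615  0.0017]
[ 0.4115 -0.1369  0.0032]
[ 0.4101 -0.1364  0.2312]
rot [-0.002 -0.006  0.015]
```

Call:
carry_out([
  [0.05, -0.016, 0, 0, -0.006, 0.015],
  [0.1, -0.032, 0, 0, -0.006, 0.015],
  [0.15, -0.048, 0, 0, -0.006, 0.015],
  [0.2, -0.064, 0, 0, -0.006, 0.015],
  [0.25, -0.081, 0, 0, -0.006, 0.015],
  [0.3, -0.098, 0, 0, -0.006, 0.015],
  [0.35, -0.115, 0.0, 0, -0.006, 0.015],
  [0.39, -0.128, 0.0, 0, -0.006, 0.015],
  [0.411, -0.137, 0.0, 0, -0.006, 0.015],
  [0.411, -0.137, 0.0, 0, -0.006, 0.015],
  [0.411, -0.137, 0.05, 0, -0.006, 0.015],
  [0.411, -0.137, 0.1, 0, -0.006, 0.015],
])

```text
t: 3.25
tool_pos: [0.6885, 0.2166, 0.1731]
orientation: [180.0, -0.0, 52.6]
force: [0.6, 0.9, -0.9]
gripper_width: 0.0502
```

```bash
python3 - <<'E'
from h import *
shifts([(.688,.219,.042)],52.7)
for n in('top','side'): cv2.imwrite(f'pics/{n}1.png',optics.get_image(n)['frame'])
E
```

```text
3.25 [0.6885 0.2166 0.1731] [ 1.7996e+02 -3.0000e-02  5.2560e+01] [ 0.6  0.9 -0.9] 0.0502
[ 0.0015 -0.002   0.1311]
rot [ 0.001 -0.001 -0.002]
```

View pics/side1.png

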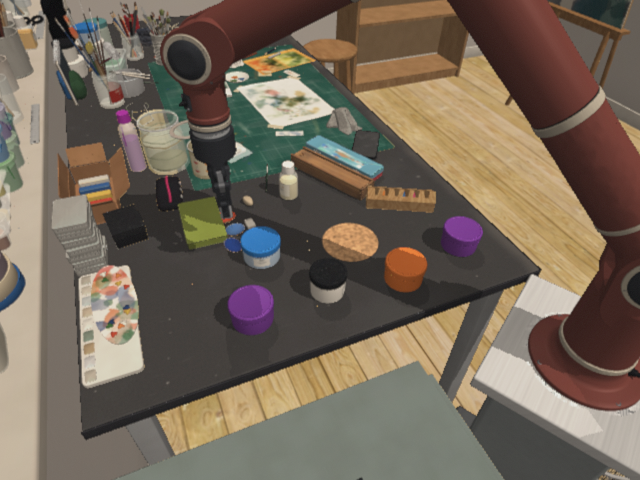

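The side view shows the gripper at (222,205), behind the blue-lidded tub at (260,245) and clear of it. I'll descend now.

Call:
carry_out([
  [0.004, -0.001, 0.045, 0, 0, 0],
  [0.004, -0.001, 0.085, 0, 0, 0],
  [0.004, -0.001, 0.11, 0, 0, 0],
  [0.004, -0.001, 0.125, 0, 0, 0],
  [0.004, -0.001, 0.131, 0, 0, 0],
  [0.004, -0.001, 0.131, 0, 0, 0],
])

```text
t: 4.1
tool_pos: [0.6844, 0.2178, 0.0364]
orientation: [-179.6, 0.7, 52.6]
force: [-0.4, -0.4, 0.5]
gripper_width: 0.0502
```

```bash
python3 - <<'E'
from h import *
shifts([],52.7)
for n in('top','side'): cv2.imwrite(f'pics/{n}2.png',cv2.resize(optics.get_image(n)['frame'][80:340,150:470],None,fx=2.3,fy=2.3))
E
```

```text
4.1 [0.6844 0.2178 0.0364] [-179.58    0.71   52.57] [-0.4 -0.4  0.5] 0.0502
rot [-0.007  0.012 -0.002]
```

View pics/side2.png

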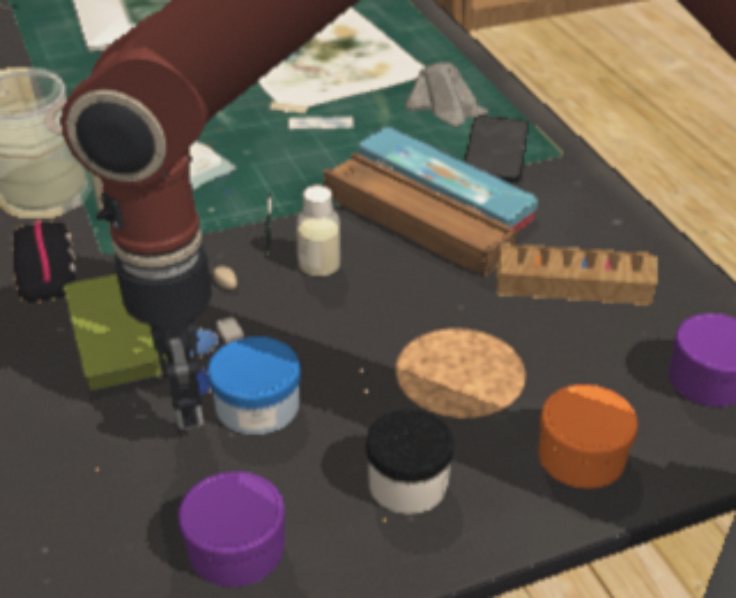

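View pics/top2.png

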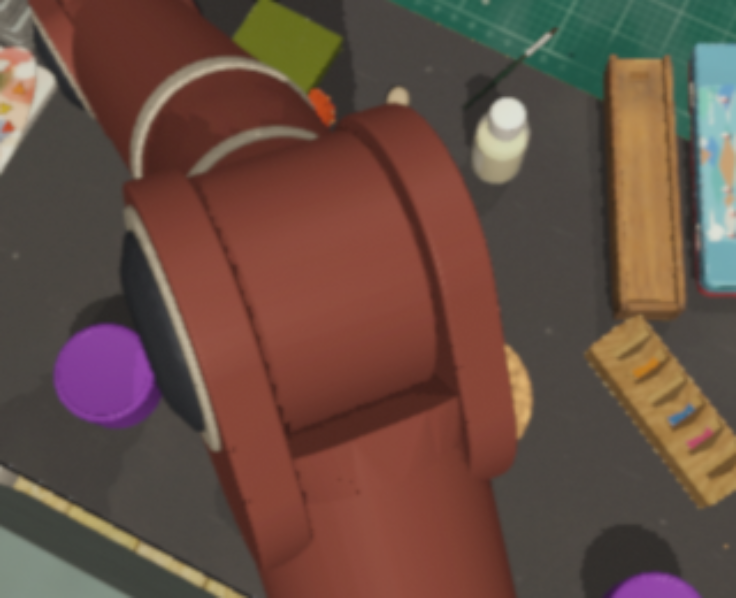

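```bash
python3 - <<'E'
from h import *
shifts([(.6844-.1364*f,.2178-.1808*f,.038) for f in (.1,.5,.85,1)],52.7)
E
```

```text
4.2 [0.6846 0.2181 0.0369] [-179.6     0.66   52.58] [-0.1  0.2 -0.7] 0.0501
[-0.023   0.0002 -0.0009]
[-0.1136  0.0008  0.0002]
[-0.1928  0.0013  0.0011]
[-0.2268  0.0016  0.0015]
rot [-0.007  0.012 -0.002]
```

Call:
carry_out([
  [-0.008, 0, -0.001, -0.007, 0.012, -0.002],
  [-0.014, 0, -0.001, -0.007, 0.012, -0.002],
  [-0.019, 0, -0.001, -0.007, 0.012, -0.002],
  [-0.024, 0, -0.001, -0.007, 0.012, -0.002],
  [-0.03, 0, -0.001, -0.007, 0.012, -0.002],
  [-0.037, 0, -0.001, -0.007, 0.012, -0.002],
  [-0.045, 0, 0, -0.007, 0.012, -0.002],
  [-0.054, 0, 0, -0.007, 0.012, -0.002],
  [-0.063, 0, 0, -0.007, 0.012, -0.002],
  [-0.072, 0, 0, -0.007, 0.012, -0.002],
  [-0.08, 0, 0, -0.007, 0.012, -0.002],
  [-0.086, 0, 0, -0.007, 0.012, -0.002],
])

```text
t: 5.7
tool_pos: [0.632, 0.1492, 0.0378]
orientation: [180.0, -0.0, 52.7]
force: [1.3, 1.8, 1.9]
gripper_width: 0.0504
```

```bash
cat >>h.py <<'E'
def sidelid(save=None):
    d=optics.get_image('side'); K=d['camera_matrix'];R=d['R'];t=d['t']
    u,v=np.meshgrid(np.arange(640),np.arange(480)); Z=d['depth']
    X=(np.stack([(u-K[0,2])/K[0,0]*Z,(v-K[1,2])/K[1,1]*Z,Z],-1)-t)@R
    hsv=cv2.cvtColor(d['frame'],cv2.COLOR_BGR2HSV)
    m=((hsv[...,0]>95)&(hsv[...,0]<118)&(hsv[...,1]>110)&(abs(X[...,2]-.054)<.006)&(abs(X[...,0]-.58)<.2)&(abs(X[...,1]-.1)<.2)).astype(np.uint8)
    c=max(cv2.findContours(m,0,1)[0],key=cv2.contourArea)
    P=np.array([ray(d,p[0],.054)[:2] for p in c],np.float32)
    print('side lid',cv2.minEnclosingCircle(P),'zmed',np.median(X[...,2][m>0]),m.sum())
    if save: cv2.imwrite(save,cv2.resize(d['frame'][80:340,150:470],None,fx=2.3,fy=2.3))
E
python3 - <<'E'
from h import *
sidelid('pics/side3.png')
shifts([(.6844-.1364*f,.2178-.1808*f,.038) for f in (.85,1)],52.7)
E
```

```text
side lid ((0.601667046546936, 0.11800496280193329), 0.04585624858736992) zmed 0.05440953369475176 695
5.75 [0.6314 0.1482 0.0377] [-1.7998e+02  9.0000e-02  5.2640e+01] [0.6 1.8 1.5] 0.0504
[-0.105   0.001  -0.0002]
[-1.39e-01  1.20e-03 -1.00e-04]
rot [-0.     0.002 -0.001]
```

View pics/side3.png

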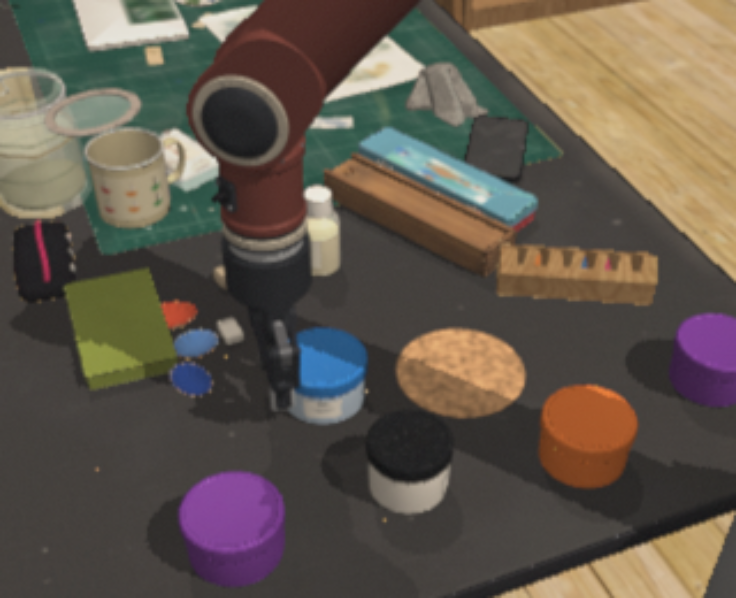

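The view shows the tub upright at (328,372) in the crop, cradled by the fingers and sliding flat with about 2 N. I'll continue.

Call:
carry_out([
  [-0.008, 0, 0, 0, 0.002, 0],
  [-0.018, 0, 0, 0, 0.002, 0],
  [-0.028, 0, 0, 0, 0.002, 0],
  [-0.038, 0, 0, 0, 0.002, 0],
  [-0.048, 0.001, 0, 0, 0.002, 0],
  [-0.058, 0.001, 0, 0, 0.002, 0],
  [-0.068, 0.001, 0, 0, 0.002, 0],
  [-0.078, 0.001, 0, 0, 0.002, 0],
  [-0.088, 0.001, 0, 0, 0.002, 0],
  [-0.098, 0.001, 0, 0, 0.002, 0],
  [-0.106, 0.001, 0, 0, 0.002, 0],
  [-0.11, 0.001, 0, 0, 0.002, 0],
])

```text
t: 7.25
tool_pos: [0.565, 0.0595, 0.0378]
orientation: [-180.0, 0.0, 52.6]
force: [0.6, 0.5, -0.4]
gripper_width: 0.0504
```

```bash
python3 - <<'E'
from h import *
sidelid('pics/side4.png')
shifts([(.548,.037,.038)],52.7)
E
```

```text
side lid ((0.5356308221817017, 0.030117139220237732), 0.04567752778530121) zmed 0.05428952395372144 538
7.3 [0.5648 0.0591 0.0378] [-1.7996e+02  5.0000e-02  5.2600e+01] [-0.7 -0.   0.4] 0.0504
[-0.0277  0.0001 -0.0002]
rot [-0.001  0.001 -0.002]
```

View pics/side4.png

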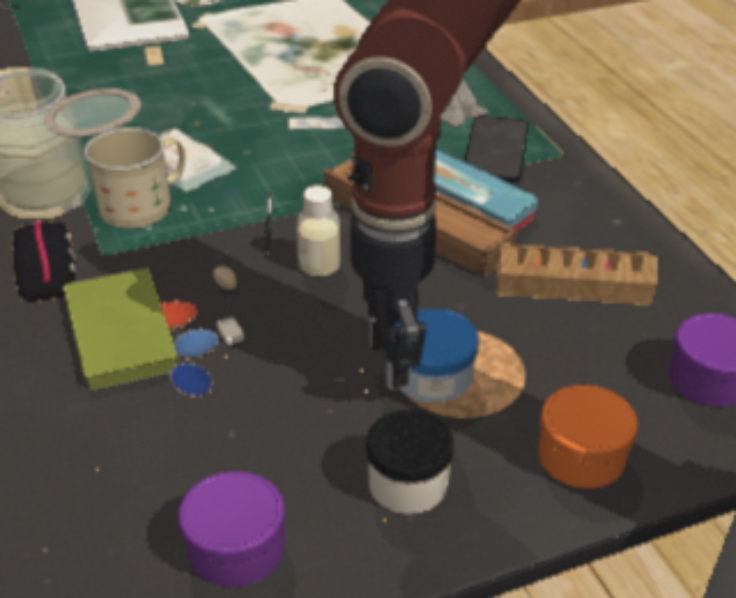

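The tub is upright and partly on the mat, with its lid at crop (443,340). I'll push 22 mm, stop slightly short, then back off to measure from above.

Call:
carry_out([
  [-0.006, 0, 0, 0, 0, 0],
  [-0.012, 0, 0, 0, 0, 0],
  [-0.017, 0, 0, 0, 0, 0],
  [-0.02, 0, 0, 0, 0, 0],
  [-0.022, 0, 0, 0, 0, 0],
  [-0.022, 0, 0, 0, 0, 0],
  [-0.01, 0, 0, 0, 0, 0],
  [0.02, 0, 0, 0, 0, 0],
  [0.06, 0, 0, 0, 0, 0],
  [0.1, 0, -0.02, 0, 0, 0],
  [0.13, 0, -0.06, 0, 0, 0],
  [0.15, 0, -0.1, 0, 0, 0],
])

```text
t: 8.8
tool_pos: [0.6562, 0.181, 0.1383]
orientation: [-179.9, 0.0, 52.7]
force: [0.4, 0.5, -0.3]
gripper_width: 0.0503
```

```bash
cat >>h.py <<'E'
def fit(n,save=None):
    d=optics.get_image(n); K=d['camera_matrix'];R=d['R'];t=d['t']
    u,v=np.meshgrid(np.arange(640),np.arange(480)); Z=d['depth']
    X=(np.stack([(u-K[0,2])/K[0,0]*Z,(v-K[1,2])/K[1,1]*Z,Z],-1)-t)@R
    m=((abs(X[...,2]-.056)<.008)&(np.hypot(X[...,0]-.523,X[...,1]-.004)<.065)).astype(np.uint8)
    c=max(cv2.findContours(m,0,1)[0],key=cv2.contourArea)
    print(n,'lid',cv2.minEnclosingCircle(np.array([ray(d,p[0],.054)[:2] for p in c],np.float32)),'n',m.sum())
    if save: cv2.imwrite(save,cv2.resize(d['frame'][80:340,150:470],None,fx=2.3,fy=2.3))
E
python3 - <<'E'
from h import *
shifts([],52.7)
fit('top','pics/top5.png'); fit('side','pics/side5.png'); sidelid()
E
```

```text
8.8 [0.6562 0.181  0.1383] [-1.7989e+02  3.0000e-02  5.2720e+01] [ 0.4  0.5 -0.3] 0.0503
rot [-0.002  0.001  0.   ]Traceback (most recent call last):
  File "<stdin>", line 3, in <module>
  File "h.py", line 42, in fit
    c=max(cv2.findContours(m,0,1)[0],key=cv2.contourArea)
ValueError: max() iterable argument is empty
```

```bash
python3 - <<'E'
from h import *
shifts([(.62,.25,.25),(.45,.5,.25)],52.7)
fit('side','pics/side5.png')
E
```

```text
8.85 [0.6607 0.1851 0.1453] [179.74  -0.74  52.82] [3.3 2.3 4.6] 0.0502
[ 0.0284 -0.0712 -0.1047]
[ 0.1249 -0.3577 -0.1047]
rot [ 0.004 -0.013  0.002]
side lid ((0.5233652591705322, 0.012316742911934853), 0.04598715156316757) n 803
```

View pics/side5.png

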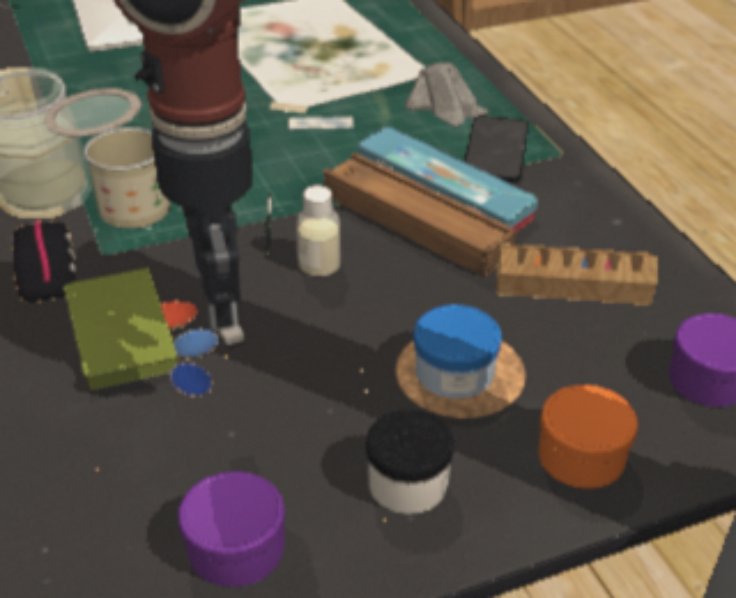

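The side view shows the tub upright on the mat, with its lid at crop (457,338), and the other objects untouched. I'll move the arm out of the top view to measure.

Call:
carry_out([
  [0.01, -0.02, -0.05, 0, 0, 0],
  [0.025, -0.06, -0.09, 0, 0, 0],
  [0.04, -0.11, -0.105, 0, 0, 0],
  [0.055, -0.155, -0.105, 0, 0, 0],
  [0.07, -0.2, -0.105, 0, 0, 0],
  [0.085, -0.245, -0.105, 0, 0, 0],
  [0.1, -0.29, -0.105, 0, 0, 0],
  [0.115, -0.33, -0.105, 0, 0, 0],
  [0.125, -0.357, -0.105, 0, 0, 0],
  [0.125, -0.357, -0.105, 0, 0, 0],
])

```text
t: 10.15
tool_pos: [0.4464, 0.5012, 0.2471]
orientation: [179.9, -0.5, 53.2]
force: [-0.6, -1.9, 0.6]
gripper_width: 0.05
```

```bash
python3 - <<'E'
from h import *
shifts([],52.7)
cv2.imwrite('pics/top6.png',optics.get_image('top')['frame'])
d=optics.get_image('top'); print([x for x in find(d,*M,.001) if abs(x[2]-.52)<.05]); print(find(d,*B,.054)[:4])
fit('top')
E
```

```text
10.15 [0.4464 0.5012 0.2471] [179.9   -0.54  53.16] [-0.6 -1.9  0.6] 0.05
rot [ 0.002 -0.009  0.008]
[(349, 252, 0.5188, -0.0006, 0.1335, 1392.5), (443, 258, 0.4994, -0.191, 0.1812, 2355.5)]
[(348, 246, 0.5216, 0.0049, 0.0841, 1327.5), (258, 164, 0.6973, 0.1757, 0.0386, 182.5), (18, 108, 0.8481, 0.6759, 0.0867, 183.0)]
top lid ((0.5224024057388306, 0.005245806183665991), 0.043078258633613586) n 1477
```

View pics/top6.png

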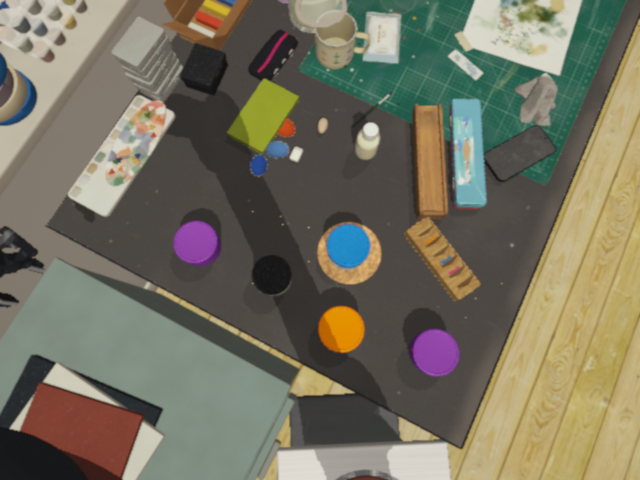

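The top view shows the tub at (348,246) on the mat at (349,252), 6.5 mm short along the push line. I'll make one small corrective push.

```bash
python3 - <<'E'
from h import *
shifts([(.60,.30,.24),(.59,.093,.22),(.59,.093,.12)],52.7)
E
```

```text
10.3 [0.4514 0.4966 0.2475] [179.63  -0.55  52.67] [ 0.3 -1.2 -0.2] 0.0499
[-0.0663  0.2374  0.0084]
[-0.2371  0.3548  0.0275]
[-0.2381  0.3542  0.1275]
rot [ 0.006 -0.01  -0.001]
```

Call:
carry_out([
  [-0.012, 0.04, 0, 0.006, -0.01, 0],
  [-0.025, 0.09, 0, 0.006, -0.01, 0],
  [-0.04, 0.14, 0.0, 0.006, -0.01, 0],
  [-0.053, 0.19, 0.005, 0.006, -0.01, 0],
  [-0.07, 0.235, 0.008, 0.006, -0.01, 0],
  [-0.115, 0.265, 0.012, 0.006, -0.01, 0],
  [-0.16, 0.3, 0.018, 0.006, -0.01, 0],
  [-0.205, 0.33, 0.025, 0.006, -0.01, 0],
  [-0.237, 0.355, 0.028, 0.006, -0.01, 0],
  [-0.237, 0.355, 0.06, 0.006, -0.01, 0],
  [-0.238, 0.354, 0.1, 0.006, -0.01, 0],
  [-0.238, 0.354, 0.127, 0.006, -0.01, 0],
])

```text
t: 11.8
tool_pos: [0.5894, 0.0899, 0.1189]
orientation: [180.0, 0.2, 52.4]
force: [-0.8, -0.2, -0.5]
gripper_width: 0.0502
```

```bash
python3 - <<'E'
from h import *
shifts([(.59,.093,.038)],52.7)
E
```

```text
11.8 [0.5894 0.0899 0.1189] [179.99   0.18  52.43] [-0.8 -0.2 -0.5] 0.0502
[ 0.0031 -0.0014  0.0809]
rot [ 0.     0.003 -0.005]
```

Call:
carry_out([
  [0.003, -0.001, 0.03, 0, 0.003, -0.005],
  [0.003, -0.001, 0.055, 0, 0.003, -0.005],
  [0.003, -0.001, 0.072, 0, 0.003, -0.005],
  [0.003, -0.001, 0.08, 0, 0.003, -0.005],
  [0.003, -0.001, 0.08, 0, 0.003, -0.005],
  [0.003, -0.001, 0.08, 0, 0.003, -0.005],
])

```text
t: 12.55
tool_pos: [0.591, 0.0928, 0.0399]
orientation: [179.9, -0.1, 52.7]
force: [-0.4, 0.4, -0.4]
gripper_width: 0.0498
```

```bash
python3 - <<'E'
from h import *
shifts([(.5473,.0367,.038)],52.7)
E
```

```text
12.55 [0.591  0.0928 0.0399] [ 1.7991e+02 -7.0000e-02  5.2710e+01] [-0.4  0.4 -0.4] 0.0498
[-0.0711 -0.0008  0.0018]
rot [ 0.002 -0.001  0.   ]
```

Call:
carry_out([
  [-0.015, 0, 0.001, 0, 0, 0],
  [-0.03, 0, 0.001, 0, 0, 0],
  [-0.045, 0, 0.001, 0, 0, 0],
  [-0.055, -0.001, 0.001, 0, 0, 0],
  [-0.06, -0.001, 0.001, 0, 0, 0],
  [-0.063, -0.001, 0.001, 0, 0, 0],
  [-0.066, -0.001, 0.001, 0, 0, 0],
  [-0.069, -0.001, 0.001, 0, 0, 0],
  [-0.071, -0.001, 0.001, 0, 0, 0],
  [-0.071, -0.001, 0.001, 0, 0, 0],
  [-0.071, -0.001, 0.001, 0, 0, 0],
])

```text
t: 13.92
tool_pos: [0.5473, 0.0371, 0.0388]
orientation: [179.9, -0.1, 52.7]
force: [0.2, 0.9, 0.9]
gripper_width: 0.0502
```

```bash
python3 - <<'E'
from h import *
shifts([(.5473,.0367,.038)],52.7); fit('side')
E
```

```text
13.93 [0.5473 0.0371 0.0388] [ 1.7991e+02 -9.0000e-02  5.2720e+01] [0.2 0.9 0.9] 0.0502
[-0.0003  0.0002  0.0008]
rot [ 0.002 -0.002  0.   ]
side lid ((0.5182752013206482, 0.006965974811464548), 0.04552709683775902) n 586
```

Call:
carry_out([
  [0.01, 0, 0, 0, 0, 0],
  [0.04, 0, 0, 0, 0, 0],
  [0.08, 0, 0, 0, 0, 0],
  [0.11, 0, -0.04, 0, 0, 0],
  [0.13, 0, -0.09, 0, 0, 0],
  [0.15, -0.02, -0.14, 0, 0, 0],
  [0.17, -0.06, -0.18, 0, 0, 0],
  [0.18, -0.11, -0.2, 0, 0, 0],
  [0.195, -0.16, -0.21, 0, 0, 0],
  [0.21, -0.21, -0.21, 0, 0, 0],
  [0.23, -0.26, -0.21, 0, 0, 0],
  [0.25, -0.31, -0.21, 0, 0, 0],
])

```text
t: 15.48
tool_pos: [0.4503, 0.425, 0.2486]
orientation: [179.9, -0.0, 52.7]
force: [-0.1, -0.1, -0.3]
gripper_width: 0.0504
```

Call:
carry_out([
  [0.01, -0.04, 0, 0, 0, 0],
  [0.02, -0.06, 0, 0, 0, 0],
  [0.02, -0.06, 0, 0, 0, 0],
])

```text
t: 15.85
tool_pos: [0.4139, 0.4783, 0.2482]
orientation: [179.9, -0.0, 52.9]
force: [-0.3, -0.8, -0.2]
gripper_width: 0.0502
```

```bash
python3 - <<'E'
from h import *
shifts([],52.7)
d=optics.get_image('top'); cv2.imwrite('pics/top7.png',d['frame']); print([x for x in find(d,*M,.001) if abs(x[2]-.52)<.05]); print(find(d,*B,.054)[:1])
fit('top');fit('side','pics/side7.png')
E
```

```text
15.85 [0.4139 0.4783 0.2482] [ 1.799e+02 -1.000e-02  5.287e+01] [-0.3 -0.8 -0.2] 0.0502
rot [ 0.002 -0.     0.003]
[(349, 253, 0.5189, -0.0004, 0.1337, 1419.5), (443, 258, 0.4994, -0.191, 0.1812, 2355.5)]
[(350, 247, 0.5178, 0.0005, 0.084, 1337.0)]
top lid ((0.518545389175415, 0.001077492255717516), 0.043094538152217865) n 1489
side lid ((0.5180445909500122, 0.007071359548717737), 0.0457063689827919) n 800
```

View pics/top7.png

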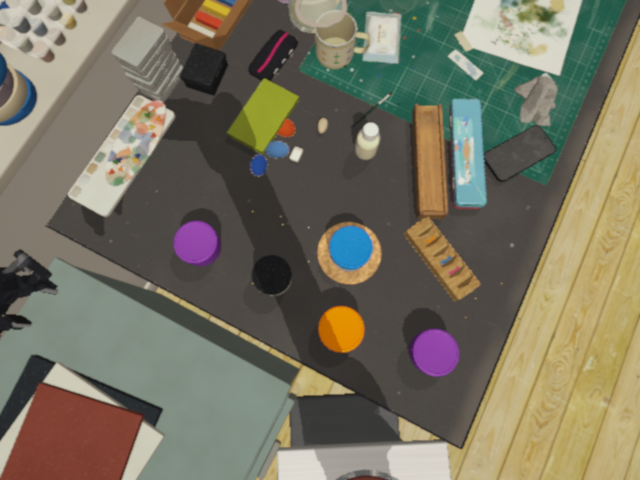

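View pics/side7.png

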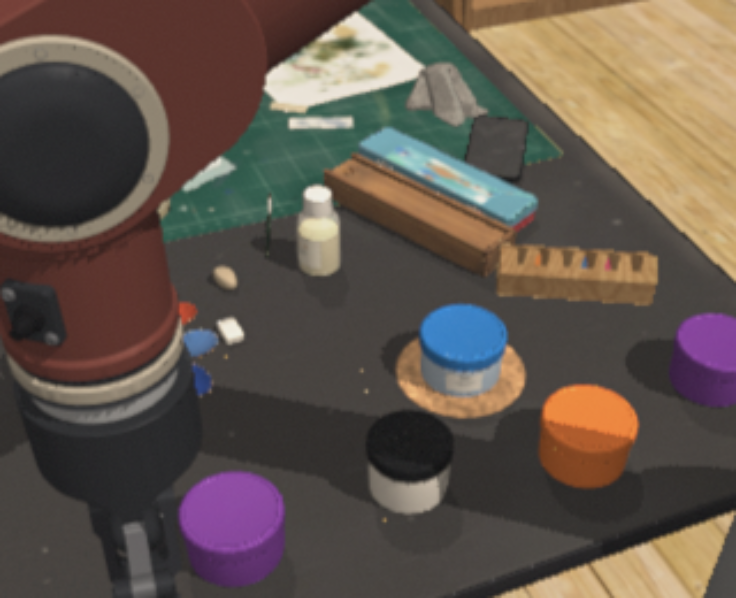

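In the top view the tub is at (350,247), within about 1.5 mm of the mat centre. The side view agrees: it is upright, and the neighbours haven't moved.

```bash
python3 - <<'E'
from cell import env
print(env.sign_off())
E
```

```text
the job is handed in; nothing more can be done
None
```

I slid the blue-lidded wide tub across the desk onto the cork mat with the half-open fingers as a cradle, using one long push and one 6 mm corrective push. It was never lifted or tipped. I handed the job in at about 16 s of the 35 s allowed, with the arm well clear.

- **Position:** the last top view puts the tub at (0.5185, 0.001) and the mat at (0.519, −0.0004), so it is about 1.5 mm off centre.
- **Disagreement between views:** the side view's circle fit put the tub about 6 to 7 mm farther in y. It had disagreed by the same amount before the corrective push, and its fitted radius was too large (45.7 mm against 43 mm) because it takes in some of the lid's side. I therefore trusted the top view.
- **Forces and other objects:** the contact forces I read were under 6 N. The taller tub, the bottle and the look-alikes appear unmoved in the last pictures.

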